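Hold the fume extractor's filter up to the work light

TASK

The filter of the bench fume extractor has to be looked through for clogging: swing the extractor's grey cover flap right open, past upright, where its stiff hinge keeps it, and draw the filter cassette (orange pull tab) up out of its guides. Then hold the cassette up to the work light, hanging upright, centred in front of the bright glass and square to it, a few centimetres away and touching nothing but the gripper. Finish while still holding it there, motionless; leave the flap open and do not shift the light, the spray can, the cup or the wire spool.

Things in the scene. Friction and masses are not known exactly. Their poses are not given: they have to be found in the camera images.
- unit: white bench fume extractor, fixed, 240 (x) x 260 (y) x 150 high; origin centre of underside on the bench; -x face (dark louvres) is the front, roughly towards the robot. Under the flap an open-topped chamber x -114..-20, y -78..78, floor z 20. The filter stands in it at x -75, y 0, upright, between guide rails at its side edges: 28 apart in x, up to z 106; chamber 156 wide
- flap (a joint): grey flap's angle, rad: 0 shut flat, grows as the front edge is lifted and swung over to the rear, 1.57 upright, stop 1.9. Starts shut or up to 0.15 ajar. Stiff hinge (0.35 N m friction): stays where left, lifting by the handle takes about 5 N. Flap 0.3 kg, 125 from hinge line to front edge, 200 wide, 5 thick; near upright it can be let go and pushed on over from the front
- flap_handle (a point): middle of the black bar of the flap's bow handle: round, 10 thick, 84 long along the unit's y, its axis 37 above the flap's upper face (32 clear under it), 105 from the hinge line, near the front edge. Flap shut: at unit x -105, y 0, z 195. Turns with the flap
- flap_hinge (a point): middle of the flap's hinge line, at unit x = 0, y = 0, z = 153 (underside of the shut flap); the line runs along the unit's y. This frame turns with the flap
- filter: loose filter cassette, 0.15 to 0.33 kg: black frame, pale pleats, 22 (x) x 150 (y) x 90 (z); orange tab 16 (x) x 40 (y) on the middle of its top edge, z 90 to 124. Origin centre of bottom edge. Starts on the chamber floor under the flap, axes along the unit's, tab top 9 below the shut flap. Grip the tab across its 40 mm (along y): 58 mm free at either side
- filter_center (a point): middle of the cassette's frame, 45 above its bottom edge; axes as the cassette's
- filter_tab (a point): point in the orange tab, 112 above the cassette's bottom edge (22 above the frame's top edge), where finger tips reaching 19 lower still clear the frame
- lamp: LED work light, loose, 1.4 kg: yellow box 40 (x) x 170 (y) x 120 (z), centre 130 above the bench, top at 190, on a black tube stand 156 x 212 (x, y), 16 high, with an upright at either side. Origin on the bench under the box's middle. The lit glass is on its -x face, roughly towards the robot; cooling fins at +x
- lamp_glass (a point): centre of the light's bright glass (150 x 100, vertical), 130 above the bench; axes as the light's: -x points out of the glass
- spray: red and white spray can, bystander, 52 diameter x 150 high, origin centre of its underside
- cup: white cup, bystander, 72 diameter x 85 high, origin centre of its underside
- spool: green wire spool lying flat, bystander, 64 diameter x 38 high, origin centre of its underside

How it is judged:
By the outcome, as a careful person would: the job done as asked, in the order asked, and still so for the second after the job is handed in, while the arm keeps its last pose, push and grip.
It also fails if it takes over 67 s, if anything falls off the work surface, if the arm or the gripper's body presses on something with over 40 N, if the wrist force passes 120 N, or if a joint passes its speed limit or range.

ROBOT

A 7-joint arm with a two-finger parallel gripper is mounted at the origin on the work surface. World frame = base frame: x ahead of the robot, y to its left, z up, the work surface at z = 0. Lengths are in m, angles in rad, forces in N, time in s.
With the tool pointing down it reaches from about 0.4 to 0.85 m from the base axis. Payload 10.4 kg.
Tool frame: the origin (TCP) lies at the very end of the fingers, on their centre line; the grasp point (between the pads) lies 19 mm behind it; z points along the fingers, y is the line along which they close (so a half turn about z gives the same grasp; the last joint's range is limited). The gripper opens to 87 mm and grips with 3 to 60 N. Pads are 19 mm wide; open, the fingers measure 117 mm over their backs; the gripper's body (75 mm by 190 mm) begins 51 mm behind the grasp point.
Start: joints at [1.21, 0.332, -0.065, 1.46, 0.022, 1.35, -0.088], TCP at [0.207, -0.59, 0.223] pointing down, gripper open.
Joint ranges: [-2.6, 2.6], [-0.5, 2.12], [-1.47, 1.34], [0.16, 2.42], [-1.27, 4.41], [0.06, 2.06], [-2.6, 2.6]. Speed limits (rad/s): [2.22, 2.22, 2.79, 2.79, 3.14, 3.14, 3.14].

INTERFACE

Orientations are given as a unit quaternion [x, y, z, w].
In Python, from bench import * gives the robot as it stands.
- The arm moves only by the tool step_arm, never from a script. Its arguments are lists of equal length, an entry for each row: "delta_pos": the shift along the world's x, y, z in units of 25 mm (1.0 is 25 mm), a list of three; "turn": the turn about the world's z in units of 0.12 rad (1.0 is 0.12 rad). In form: {"delta_pos": [[tx, ty, tz], ...], "turn": [turn, ...]}. A call has 1 to 12 rows; each row shifts and turns the commanded pose from where the row before left it; what a row does not reach is not made up. A row lasts 1/10 s, in which the tool goes at most 50 mm and 8.59 degrees, less where a joint would pass 70% of its speed; a pose out of reach is approached as far as the arm can. A call with a number of a shift or a turn outside -1 to 1 is refused whole. A call with a gripper value outside its range is refused whole. "grip" is the closure, from 0 (fully open) to 1 (shut), set as the call begins (left out, the last holds). The fingers move at their own pace and stop on an object; "newtons" is the grip in N (left out, the last holds). Time passes only in rows, so rows that do not move let the fingers close. It gives the time, the measured TCP pose, the force, the opening and the grip force at its end, in the units of the state.
- read_state(): the state, without advancing time (a new reading comes with each control period).
- camera(name): name is "scene" or "top"; returns a dict with "image" (400x640x3 uint8, red, green, blue), "z_map" (400x640 float32, m along the optical axis (not along the pixel's ray), 0 where there is no reading), "mtx" (3x3 intrinsics, pixels), "dist" ([k1, k2, p1, p2, k3] as OpenCV has them; the pictures are not rectified), "view" (4x4, takes a point from world to camera coordinates). Camera axes: x right, y up, looking along -z (the intrinsics and any distortion apply to the point x, -y, -z); pixel columns grow to the right and rows downward; lengths in m; the calibration is good to about 2 mm. A picture is of the moment at which its call begins.
- close_job(): hands the job in; it is judged then, once.
The state is a dict: "time": time; "joint_positions": joint angles; "joint_vel": joint speeds; "joint_torque": joint torques, N m; "ee_pos": TCP position; "eef_rot": TCP orientation; "ft_force": force on the tool from outside, world axes, zero at the start; "torque": the same for the moment, N m; "width": finger opening in m; "grip_force": force on a finger pad.
Only numpy, scipy, OpenCV 4.12 (cv2) and the standard library are available. Lean on these libraries where they do the work, as an engineer would, in place of code of your own. Each camera call takes 0.05 s, during which the arm holds its last target. There are 200 camera calls.

## Working session

There is one attempt and no reset: what is moved stays moved. The work goes in short steps, Python scripts to look and compute and a tool call to move; the robot and the scene stay as the last step left them, time stands still between calls to the robot, and variables do not carry over. Pictures are saved under pics/ and viewed, at most 10 in all, crops included, and the job is handed in when it is done.

Besides the shell and the picture viewer there is one more tool, called after "Request:" as name(argument=value, ...) on one line, values as JSON. step_arm: Moves the arm, as the interface text tells. Shifts and turns lie within -1 to 1; 1 stands for 25 mm of shift or 0.12 rad of turn. Its arguments: {"type":"object","properties":{"delta_pos":{"type":"array"},"turn":{"type":"array"},"grip":{"type":"number"},"newtons":{"type":"number"}},"required":["delta_pos","turn"]}

```bash
mkdir -p pics; cat > h.py <<'E'
from bench import *
import numpy as np, cv2
def save(c,n): cv2.imwrite('pics/'+n,c['image'][:,:,::-1])
def cloud(c):
    z=c['z_map']; v,u=np.mgrid[0:400,0:640]
    p=cv2.undistortPoints(np.stack([u.ravel(),v.ravel()],1).astype(np.float64)[:,None],c['mtx'],np.array(c['dist'],float))[:,0]
    zz=z.ravel(); P=np.stack([p[:,0]*zz,-p[:,1]*zz,-zz,np.ones_like(zz)],1)
    W=(np.linalg.inv(c['view'])@P.T).T[:,:3].reshape(400,640,3); W[z==0]=np.nan
    return W
E
python3 - <<'E'
from h import *
s=read_state(); print({k:np.round(v,3) for k,v in s.items()})
ims=[]
for n in('scene','top'):
    c=camera(n); save(c,n+'0.png'); np.save(n+'0.npy',cloud(c)); np.save(n+'i.npy',c['image'])
    print(n,np.round(np.linalg.inv(c['view']),2).tolist())
E
```

```text
{'time': np.float64(0.0), 'joint_positions': array([ 1.21 ,  0.333, -0.065,  1.461,  0.022,  1.35 , -0.088]), 'joint_vel': array([-0.001,  0.001, -0.   , -0.001, -0.   , -0.001,  0.   ]), 'joint_torque': array([-0.0000e+00, -6.2326e+01,  2.4000e-02, -3.8989e+01, -6.1000e-02,
        4.0000e-02,  0.0000e+00]), 'ee_pos': array([ 0.207, -0.589,  0.222]), 'eef_rot': array([ 0.986,  0.168, -0.   , -0.001]), 'ft_force': array([-0.464, -0.028,  0.117]), 'torque': array([0.018, 0.01 , 0.   ]), 'grip_force': np.float64(0.0), 'width': np.float64(0.087)}
scene [[0.84, -0.36, 0.41, 1.08], [0.55, 0.58, -0.6, -0.8], [-0.02, 0.73, 0.68, 1.03], [0.0, 0.0, 0.0, 1.0]]
top [[0.01, 0.99, -0.16, 0.31], [-1.0, 0.02, 0.01, 0.0], [0.01, 0.16, 0.99, 1.37], [0.0, 0.0, 0.0, 1.0]]
```

View pics/scene0.png

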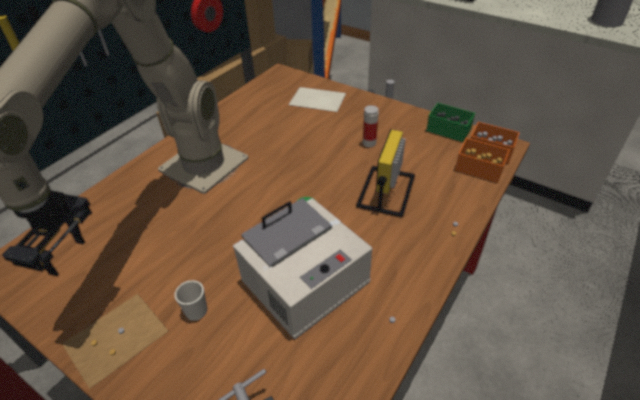

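View pics/top0.png

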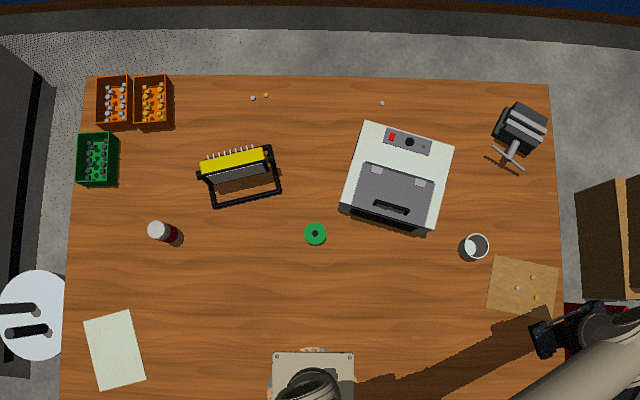

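The scene view shows the extractor at (303,265), the lamp at (388,165), the spray can at (370,127) and the cup at (191,300). In the top view the unit is around (398,175) with the handle at (391,208), the lamp at (238,165), the spool at (315,234), the spray can at (165,233) and the cup at (474,246).

```bash
python3 - <<'E'
from h import *
W=np.load('top0.npy'); I=np.load('topi.npy').astype(int); hsv=cv2.cvtColor(I.astype(np.uint8),cv2.COLOR_RGB2HSV).astype(int)
v,u=np.mgrid[0:400,0:640]
def box(a,b,c,d): return (u>=a)&(u<=c)&(v>=b)&(v<=d)
def rect(m,name):
    P=W[m]; P=P[~np.isnan(P[:,0])]
    r=cv2.minAreaRect((P[:,:2]*1000).astype(np.float32)); print(name,len(P),'c',np.round(r[0],1),'sz',np.round(r[1],1),'ang',round(r[2],1),'z',np.round(np.percentile(P[:,2],[2,50,98]),3)); return P
Z=W[...,2]
ub=box(325,110,465,245)
rect(ub&(Z>0.135),'unit top all')
f=ub&(Z>.153)&(Z<.185); P=rect(f,'flap')
A=np.c_[P[:,:2],np.ones(len(P))]; k=np.linalg.lstsq(A,P[:,2],rcond=None)[0]; print('plane',k)
rect(ub&(Z>.187),'handle')
lb=box(185,130,290,215)
rect(lb&(Z>.17),'lamp top'); rect(lb&(Z>0.183)&(hsv[...,0]>20)&(hsv[...,0]<35)&(hsv[...,1]>120),'lamp yellow')
rect(lb&(Z>0.005)&(Z<.03)&(hsv[...,2]<70),'stand')
for n,b,z in(('spool',(295,215,335,255),.03),('spray',(140,215,190,250),.13),('cup',(455,230,492,265),.07)):
    rect(box(*b)&(Z>z),n)
E
```

```text
unit top all 8495 c [ 600.6 -220.2] sz [262.4 248.3] ang 73.8 z [0.146 0.154 0.174]
flap 4466 c [ 599.3 -218.3] sz [257.8 244.9] ang 73.9 z [0.153 0.162 0.171]
plane [-0.06064848  0.01660425  0.19930416]
handle 156 c [ 505.  -191.1] sz [92.5 12.1] ang 73.6 z [0.193 0.207 0.212]
lamp top 1222 c [624.1 222.5] sz [ 58.4 174. ] ang 14.8 z [0.173 0.19  0.195]
lamp yellow 857 c [620.6 221.3] sz [ 39.2 170.9] ang 14.7 z [0.185 0.19  0.195]
stand 682 c [618.7 216.7] sz [156.1 218.1] ang 14.7 z [0.007 0.015 0.022]
spool 387 c [449.3   2. ] sz [63.4 60. ] ang 0.9 z [0.033 0.038 0.044]
spray 300 c [439.2 419.9] sz [46.7 48.2] ang 3.4 z [0.132 0.15  0.155]
cup 202 c [ 415.2 -448.6] sz [69.9 70.8] ang 1.0 z [0.071 0.083 0.09 ]
```

Request:
step_arm(delta_pos=[[0.6,0.8,0.2],[0.6,0.8,0.2],[0.6,0.8,0.2],[0.6,0.8,0.2],[0.6,0.8,0.2],[0.6,0.8,0.2],[0.6,0.8,0.2],[0.6,0.8,0.2],[0.6,0.8,0.2],[0.6,0.8,0.2],[0.6,0.8,0.2],[0.6,0.8,0.2]], turn=[0.4,0.4,0.4,0.4,0.4,0.4,0.4,0.4,0.4,0.4,0.4,0.4], grip=0.3, newtons=15)

```text
time: 1.3
ee_pos: [0.3884, -0.348, 0.283]
eef_rot: [0.897, 0.443, 0.0, 0.0]
ft_force: [0.6, 0.3, 0.5]
width: 0.0608
grip_force: 0.0
```

Request:
step_arm(delta_pos=[[0.6,0.8,0.2],[0.6,0.8,0.2],[0.6,0.8,0.2],[0.6,0.8,0.2],[0.6,0.8,0],[0.6,0.8,0],[0.6,0.8,0],[0.5,0.4,0],[0,0,0],[0,0,0]], turn=[0.4,0.4,0.4,0.4,0.4,0.4,0.4,0.3,0,0])

```text
time: 2.3
ee_pos: [0.5046, -0.2001, 0.3022]
eef_rot: [0.8, 0.599, -0.0, -0.0]
ft_force: [-1.1, 0.1, 0.1]
width: 0.0609
grip_force: 0.0
```

Request:
step_arm(delta_pos=[[0,0.36,-0.5],[0,0,-0.8],[0,0,-0.8],[0,0,-0.8],[0,0,-0.6],[0,0,-0.5],[0,0,-0.5],[0,0,0],[0,0,0]], turn=[0,0,0,0,0,0,0,0,0])

```text
time: 3.2
ee_pos: [0.5048, -0.1907, 0.1903]
eef_rot: [0.8, 0.599, 0.0, 0.0]
ft_force: [0.5, 0.3, 0.6]
width: 0.061
grip_force: 0.0
```

```bash
python3 - <<'E'
from h import *
c=camera('scene'); im=c['image'][170:310,200:400,::-1]; cv2.imwrite('pics/s1.png',cv2.resize(im,(800,560),interpolation=2)); print(read_state()['ee_pos'])
E
```

```text
[ 0.50503459 -0.19077104  0.19072088]
```

View pics/s1.png

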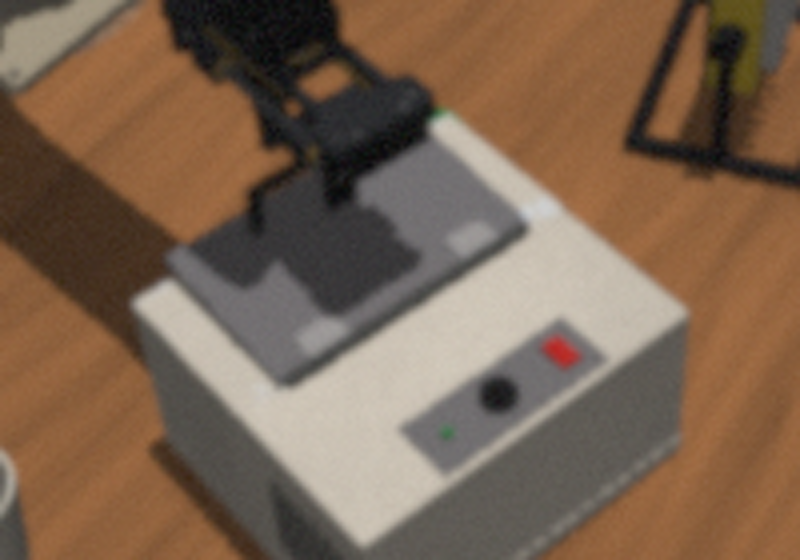

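The fingers straddle the bar near (320,180) in the crop, so I'll close.

Request:
step_arm(delta_pos=[[0,0,0],[0,0,0],[0,0,0],[0,0,0],[0,0,0],[0,0,0]], turn=[0,0,0,0,0,0], grip=1, newtons=15)

```text
time: 3.85
ee_pos: [0.5047, -0.1907, 0.1901]
eef_rot: [0.8, 0.6, 0.0, 0.0]
ft_force: [0.1, 0.4, 0.3]
width: 0.0208
grip_force: 0.0
```

```bash
python3 - <<'E'
import numpy as np
from bench import *
s=read_state(); print(s['ee_pos'],s['width'],s['ft_force'])
ex=np.array([np.cos(-.283),np.sin(-.283)])
def bar(t): return np.array([-.105*np.cos(t)+.042*np.sin(t), .105*np.sin(t)+.042*np.cos(t)])
ts=np.r_[.07,np.arange(.15,1.86,.1),1.82]
b=np.array([bar(t) for t in ts]); d=np.diff(b,axis=0)
for t,x in zip(ts[1:],d): print(round(t,2),np.round([x[0]*ex[0]/.025,x[0]*ex[1]/.025,x[1]/.025],2).tolist(),end=' ')
print(b[[0,-1]])
E
```

```text
[ 0.5046651  -0.19071226  0.19011783] 0.020795396886251677 [0.14053305 0.42334302 0.29487294]
0.15 [0.16, -0.05, 0.32] 0.25 [0.24, -0.07, 0.38] 0.35 [0.27, -0.08, 0.35] 0.45 [0.31, -0.09, 0.32] 0.55 [0.33, -0.1, 0.29] 0.65 [0.36, -0.1, 0.25] 0.75 [0.38, -0.11, 0.21] 0.85 [0.4, -0.12, 0.17] 0.95 [0.42, -0.12, 0.13] 1.05 [0.43, -0.12, 0.09] 1.15 [0.43, -0.13, 0.04] 1.25 [0.43, -0.13, -0.0] 1.35 [0.43, -0.13, -0.05] 1.45 [0.42, -0.12, -0.09] 1.55 [0.41, -0.12, -0.14] 1.65 [0.4, -0.12, -0.18] 1.75 [0.38, -0.11, -0.22] 1.85 [0.36, -0.1, -0.26] 1.82 [-0.1, 0.03, 0.08] [[-0.10180526  0.04924114]
 [ 0.06659898  0.0913979 ]]
```

Still closing; wait, then lift along the arc.

Request:
step_arm(delta_pos=[[0,0,0],[0,0,0],[0,0,0],[0,0,0]], turn=[0,0,0,0])

```text
time: 4.25
ee_pos: [0.5074, -0.1915, 0.1902]
eef_rot: [0.8, 0.6, 0.002, 0.002]
ft_force: [16.6, -5.2, -11.2]
width: 0.0094
grip_force: 15.0
```

Request:
step_arm(delta_pos=[[0.08,-0.02,0.16],[0.08,-0.03,0.16],[0.12,-0.03,0.19],[0.12,-0.04,0.19],[0.27,-0.08,0.35],[0.31,-0.09,0.32],[0,0,0]], turn=[0,0,0,0,0,0,0])

```text
time: 4.95
ee_pos: [0.5303, -0.1981, 0.224]
eef_rot: [0.8, 0.6, 0.001, 0.0]
ft_force: [6.1, -1.3, -4.6]
width: 0.0095
grip_force: 15.0
```

Request:
step_arm(delta_pos=[[0.33,-0.1,0.29],[0.36,-0.1,0.25],[0.38,-0.11,0.21],[0.4,-0.12,0.17],[0.42,-0.12,0.13],[0.43,-0.12,0.09],[0,0,0]], turn=[0,0,0,0,0,0,0])

```text
time: 5.65
ee_pos: [0.5881, -0.2148, 0.2536]
eef_rot: [0.8, 0.6, 0.0, 0.0]
ft_force: [0.5, -1.2, 3.7]
width: 0.0089
grip_force: 15.0
```

```bash
python3 - <<'E'
from h import *
s=read_state(); print(s['ee_pos'],s['ft_force'],s['torque'])
c=camera('scene'); im=c['image'][130:310,200:400,::-1]; cv2.imwrite('pics/s2.png',cv2.resize(im,(660,594),interpolation=2))
E
```

```text
[ 0.58809834 -0.2148359   0.2536356 ] [ 0.48719334 -1.17968567  3.69143735] [-0.12219992 -0.18991452  0.02453724]
```

View pics/s2.png

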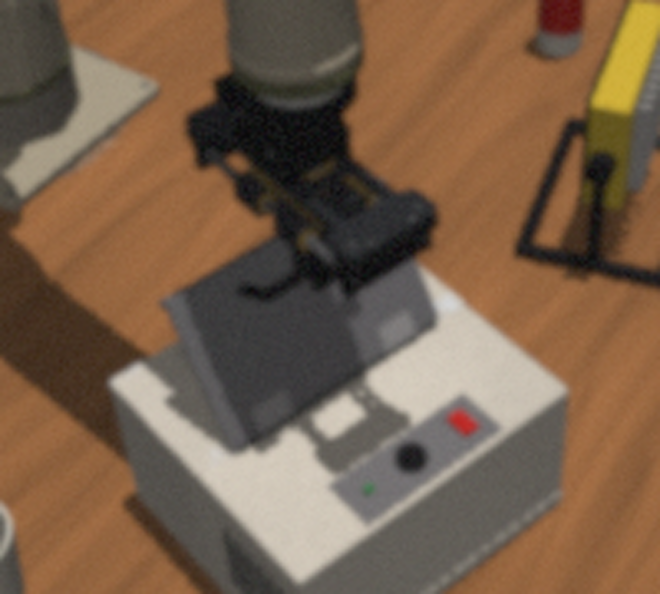

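Flap is at about 1.05 rad and the bar is still held at (300,280). Continuing over.

Request:
step_arm(delta_pos=[[0.43,-0.13,0.04],[0.43,-0.13,0],[0.43,-0.13,-0.05],[0.42,-0.12,-0.09],[0.41,-0.12,-0.14],[0,0,0]], turn=[0,0,0,0,0,0])

```text
time: 6.3
ee_pos: [0.6415, -0.2304, 0.2463]
eef_rot: [0.8, 0.6, 0.001, 0.0]
ft_force: [4.0, -0.7, 0.0]
width: 0.0093
grip_force: 15.0
```

Request:
step_arm(delta_pos=[[0.4,-0.12,-0.18],[0.38,-0.11,-0.22],[0.18,-0.05,-0.12],[0,0,0]], turn=[0,0,0,0])

```text
time: 6.7
ee_pos: [0.6653, -0.2374, 0.233]
eef_rot: [0.8, 0.6, 0.001, 0.0]
ft_force: [4.6, 1.0, -1.6]
width: 0.0096
grip_force: 15.0
```

Request:
step_arm(delta_pos=[[0,0,0],[0,0,0],[0,0,0],[0,0,0],[0,0,0]], turn=[0,0,0,0,0], grip=0.77)

```text
time: 7.2
ee_pos: [0.664, -0.2376, 0.234]
eef_rot: [0.8, 0.599, -0.0, 0.0]
ft_force: [0.3, -1.0, -0.9]
width: 0.0201
grip_force: 0.0
```

Request:
step_arm(delta_pos=[[0,0,0.3],[0,0,0.3],[0,0,0.5],[0,0,0.8],[0,0,0.8],[0,0,0.8],[0,0,0.8],[0,0,0.5],[0,0,0]], turn=[0,0,0,0,0,0,0,0,0])

```text
time: 8.1
ee_pos: [0.6648, -0.2373, 0.3571]
eef_rot: [0.8, 0.599, 0.001, 0.002]
ft_force: [-0.8, 0.1, -0.1]
width: 0.0202
grip_force: 0.0
```

```bash
python3 - <<'E'
from h import *
c=camera('scene'); I=c['image']; W=cloud(c); h=cv2.cvtColor(I,cv2.COLOR_RGB2HSV).astype(int)
ex=np.array([np.cos(-.283),np.sin(-.283)]); ey=np.array([-ex[1],ex[0]])
D=W[...,:2]-np.array([.6,-.22]); X=D@ex; Y=D@ey; Z=W[...,2]
m=(Z>.17)&(Z<.285)&(abs(Y)<.11)&(X>-.05)&(X<.09)
# flap points: edges of sheet vs bar
for y0,y1 in((-.1,-.06),(.06,.1)):
    q=m&(Y>y0)&(Y<y1); print(q.sum(), np.polyfit(Z[q],X[q],1) if q.sum()>20 else '', Z[q].max() if q.any() else '')
o=(h[...,0]<18)&(h[...,0]>3)&(h[...,1]>150)&(h[...,2]>90)&(abs(X)<.13)&(abs(Y)<.13)&(Z>.1)
print('orange',o.sum(), np.round([np.median(X[o]),np.median(Y[o]),Z[o].max()],3) if o.any() else '')
cv2.imwrite('pics/s3.png',cv2.resize(I[110:310,200:420,::-1],(660,600),interpolation=2))
c=camera('top'); I=c['image']; W=cloud(c); h=cv2.cvtColor(I,cv2.COLOR_RGB2HSV).astype(int)
D=W[...,:2]-np.array([.6,-.22]); X=D@ex; Y=D@ey; Z=W[...,2]
o=(h[...,0]<18)&(h[...,0]>3)&(h[...,1]>150)&(h[...,2]>90)&(abs(X)<.13)&(abs(Y)<.13)&(Z>.1)
if o.any():
  P=W[o]; r=cv2.minAreaRect((P[:,:2]*1000).astype(np.float32)); print('top orange',o.sum(),r,np.percentile(P[:,2],[5,50,95]),np.median(X[o]),np.median(Y[o]))
E
```

```text
442 [ 0.15866715 -0.01231975] 0.28059919046892035
215 [ 0.20123513 -0.02137043] 0.27872175352291595
orange 3 [0.096 0.026 0.538]
top orange 88 ((606.6190795898438, -208.46229553222656), (40.58073425292969, 173.94407653808594), 82.84419250488281) [0.14032323 0.144279   0.14937795] -0.07205328012117754 0.002134837314919763
```

View pics/s3.png

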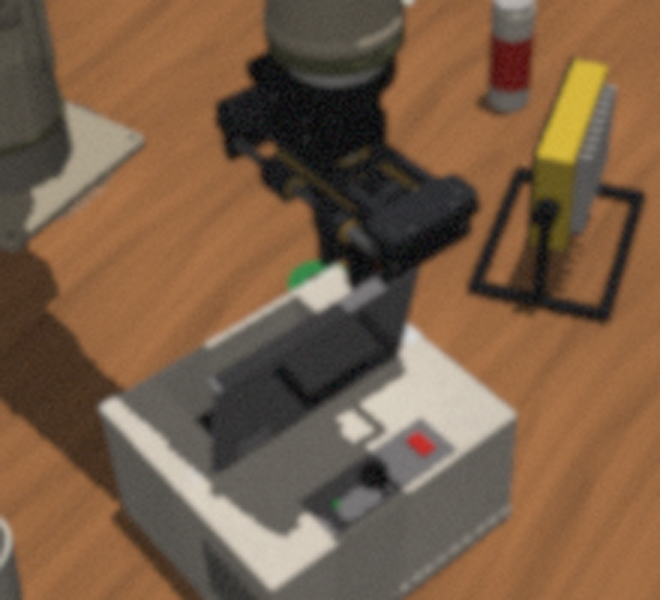

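The flap stands past upright (about 1.78 rad) and stays there. Next is the tab, at unit (-0.073, 0.001).

Request:
step_arm(delta_pos=[[-0.45,0.13,0],[-0.45,0.13,0],[-0.45,0.13,0],[-0.45,0.13,0],[-0.45,0.13,0],[-0.45,0.13,0],[-0.45,0.13,0],[-0.45,0.13,0],[-0.45,0.13,0],[-0.45,0.13,0],[-0.45,0.13,0],[-0.45,0.13,0]], turn=[1,1,1,1,1,1,1,1,1,1,1,1], grip=0.2)

```text
time: 9.4
ee_pos: [0.5283, -0.1983, 0.3529]
eef_rot: [0.204, 0.979, 0.0, -0.001]
ft_force: [0.0, -0.3, -0.1]
width: 0.0697
grip_force: 0.0
```

Request:
step_arm(delta_pos=[[0,0,0],[0,0,-0.5],[0,0,-0.5],[0,0,0],[0,0,0]], turn=[1,0.1,0,0,0])

```text
time: 9.9
ee_pos: [0.5289, -0.1984, 0.328]
eef_rot: [0.142, 0.99, 0.0, -0.001]
ft_force: [-0.5, -0.2, 0.5]
width: 0.0697
grip_force: 0.0
```

Request:
step_arm(delta_pos=[[0,0,-0.8],[0,0,-1],[0,0,-1],[0,0,-1],[0,0,-1],[0,0,-1],[0,0,-0.8],[0,0,-0.7],[0,0,-0.6],[0,0,-0.6],[0,0,0],[0,0,0]], turn=[0,0,0,0,0,0,0,0,0,0,0,0])

```text
time: 11.1
ee_pos: [0.5294, -0.1984, 0.1166]
eef_rot: [0.141, 0.99, 0.0, 0.0]
ft_force: [0.2, 0.5, 0.8]
width: 0.0698
grip_force: 0.0
```

Request:
step_arm(delta_pos=[[0,0,0],[0,0,0],[0,0,0],[0,0,0],[0,0,0],[0,0,0],[0,0,0],[0,0,0]], turn=[0,0,0,0,0,0,0,0], grip=1, newtons=35)

```text
time: 11.9
ee_pos: [0.5293, -0.1986, 0.1165]
eef_rot: [0.141, 0.99, -0.0, 0.0]
ft_force: [-0.6, -0.5, 2.2]
width: 0.0399
grip_force: 35.0
```

Request:
step_arm(delta_pos=[[0,0,0.3],[0,0,0.4],[0,0,0.5],[0,0,0.6],[0,0,0.7],[0,0,0.8],[0,0,0.8],[0,0,0]], turn=[0,0,0,0,0,0,0,0], newtons=45)

```text
time: 12.7
ee_pos: [0.5307, -0.1986, 0.2226]
eef_rot: [0.141, 0.99, -0.001, 0.003]
ft_force: [0.6, 0.5, -1.2]
width: 0.0398
grip_force: 45.0
```

Request:
step_arm(delta_pos=[[0,0,0.8],[0,0,0.8],[0,0,0.8],[0,0,0.7],[0,0,0.5],[0,0,0.3],[0,0,0],[0,0,0]], turn=[0,0,0,0,0,0,0,0])

```text
time: 13.5
ee_pos: [0.5289, -0.1984, 0.3155]
eef_rot: [0.141, 0.99, 0.0, -0.0]
ft_force: [-1.0, -0.6, -2.7]
width: 0.0397
grip_force: 45.0
```

Request:
step_arm(delta_pos=[[0,0.3,0],[0,0.6,0],[0,0.8,0],[0,0.8,0],[0,0.8,0],[0,0.8,0],[-0.1,0.8,0],[-0.1,0.8,0],[-0.1,0.8,0],[-0.1,0.8,0],[-0.1,0.8,0],[-0.1,0.8,0]], turn=[0,0,0,0,0,0.3,0.3,0.3,0.3,0.3,0.3,0.3])

```text
time: 14.7
ee_pos: [0.5139, 0.0257, 0.3164]
eef_rot: [0.014, 1.0, 0.0, 0.0]
ft_force: [-0.4, -0.1, -2.4]
width: 0.0395
grip_force: 45.0
```

Request:
step_arm(delta_pos=[[-0.1,0.8,0],[-0.1,0.8,0],[0,0.8,0],[0,0.8,0],[0,0.8,0],[0,0.8,0],[0,0.7,0],[0,0.5,0],[0,0.4,0],[0,0.3,0],[0,0,0],[0,0,0]], turn=[0.3,0.3,0.3,0.3,0.3,0.3,0.3,0.3,0,0,0,0])

```text
time: 15.9
ee_pos: [0.5093, 0.1911, 0.3163]
eef_rot: [-0.127, 0.992, -0.0, -0.0]
ft_force: [-0.3, -0.4, -3.0]
width: 0.0395
grip_force: 45.0
```

```bash
python3 - <<'E'
from h import *
s=read_state(); print(s['ee_pos'],s['eef_rot'],s['ft_force'],s['torque'],s['joint_positions'])
c=camera('top'); W=cloud(c); I=c['image']; h=cv2.cvtColor(I,cv2.COLOR_RGB2HSV).astype(int); v,u=np.mgrid[0:400,0:640]
q=W[(u>185)&(u<300)&(v>120)&(v<215)&(abs(W[...,2]-.19)<.007)&(h[...,0]>20)&(h[...,0]<35)&(h[...,1]>120)]
print('lamp',len(q),cv2.minAreaRect((q[:,:2]*1000).astype(np.float32)))
c=camera('scene'); W=cloud(c); I=c['image']; h=cv2.cvtColor(I,cv2.COLOR_RGB2HSV).astype(int)
d=W-s['ee_pos']; o=(h[...,0]<20)&(h[...,0]>3)&(h[...,1]>140)&(np.linalg.norm(d,axis=2)<.05)
P=W[o]; print('tab',o.sum(),np.nanpercentile(P,[5,50,95],axis=0) if len(P) else '')
cv2.imwrite('pics/s4.png',cv2.resize(I[60:260,280:500,::-1],(660,600),interpolation=2))
E
```

```text
[0.50932682 0.19111123 0.31627739] [-1.27386138e-01  9.91853196e-01 -7.72994789e-05 -5.98672037e-05] [-0.25876175 -0.35609551 -2.9792859 ] [ 0.07491257 -0.10777088  0.01633363] [ 0.42347251  0.24919024 -1.02729144  1.48135067  0.21294206  1.53050286
  1.22768312]
lamp 279 ((631.8153686523438, 174.46450805664062), (36.8746337890625, 74.8540267944336), 15.42442512512207)
tab 41 [[0.50696036 0.16381897 0.31081712]
 [0.5219486  0.18375332 0.32409017]
 [0.52656294 0.21424796 0.34084712]]
```

View pics/s4.png

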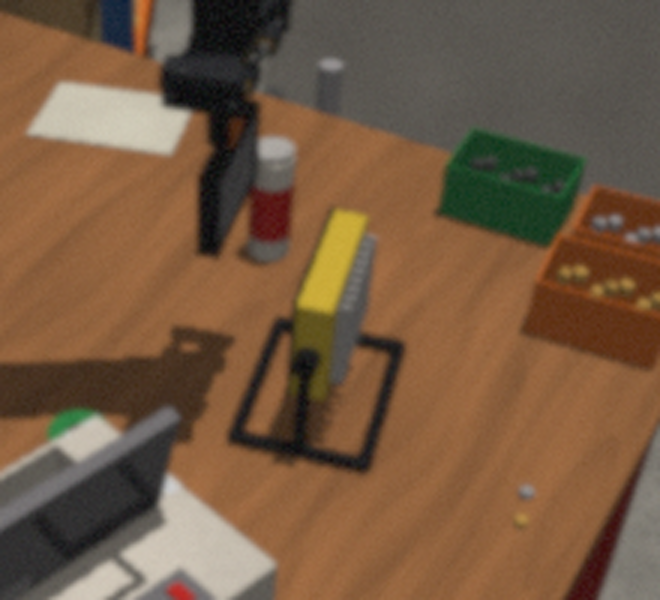

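The cassette hangs at (225,185) in the crop, clear of the spray can behind it, with the lamp at (330,290). I'll check its tilt and yaw from depth.

```bash
cat >> h.py <<'E'
def fplane():
    s=read_state(); c=camera('scene'); W=cloud(c); t=s['ee_pos']
    L=.2566; ex=np.array([np.cos(L),np.sin(L)]); ey=np.array([-ex[1],ex[0]])
    D=W[...,:2]-t[:2]; X=D@ex; Y=D@ey; Z=W[...,2]-t[2]
    m=(abs(X)<.035)&(abs(Y)<.085)&(Z<-.01)&(Z>-.1); 
    f=m&(X>0.0)&(abs(Y)<.07)&(Z<-.012)&(Z>-.085)
    A=np.c_[np.ones(f.sum()),Y[f],Z[f]]; b=X[f]; w=np.ones(len(b),bool)
    for _ in range(5):
        k=np.linalg.lstsq(A[w],b[w],rcond=None)[0]; r=b-A@k; w=abs(r)<max(.003,2*np.std(r[w]))
    print('face X=',k,'n',w.sum(),'std',r[w].std()); print('Y',np.percentile(Y[m],[1,99]),'Z',np.percentile(Z[m],[1,99]),'tcp',t,s['eef_rot'])
    cy=[]
E
python3 -c "
from h import *
fplane()"
```

```text
face X= [ 0.01203261 -0.01930366 -0.03018103] n 217 std 0.0010272622946466093
Y [-0.0777319   0.07351175] Z [-0.09332277 -0.01132694] tcp [0.50937611 0.19076806 0.31630499] [-1.27099149e-01  9.91890002e-01 -1.71388021e-04 -2.16524262e-05]
```

Request:
step_arm(delta_pos=[[0,0,-0.3],[0,0,-0.6],[0,0,-0.8],[0,0,-0.8],[0,0,-0.8],[0,0,-0.8],[0,0,-0.7],[0,0,-0.45],[0,0,-0.3],[0,0,0]], turn=[0,0,0,0,0,0,-0.1,0,0,0])

```text
time: 17.05
ee_pos: [0.5087, 0.1913, 0.1766]
eef_rot: [-0.122, 0.993, -0.0, -0.001]
ft_force: [0.3, 0.7, -1.4]
width: 0.0399
grip_force: 45.0
```

Request:
step_arm(delta_pos=[[0.15,0.05,0],[0.25,0.08,0],[0.3,0.1,0],[0.3,0.1,0],[0.3,0.1,0],[0.25,0.08,0],[0.2,0.05,0],[0.1,0.03,0],[0,0,0],[0,0,0],[0,0,0]], turn=[0,0,0,0,0,0,0,0,0,0,0])

```text
time: 18.15
ee_pos: [0.5552, 0.2062, 0.1776]
eef_rot: [-0.122, 0.993, -0.0, 0.0]
ft_force: [0.2, -0.6, -2.0]
width: 0.0397
grip_force: 45.0
```

```bash
python3 - <<'E'
from h import *
fplane(); s=read_state(); print(s['ft_force'],np.abs(s['joint_vel']).max(),s['width'])
c=camera('scene'); W=cloud(c); I=c['image']; h=cv2.cvtColor(I,cv2.COLOR_RGB2HSV).astype(int); v,u=np.mgrid[0:400,0:640]
q=W[(u>360)&(u<420)&(v>110)&(v<220)&(abs(W[...,2]-.19)<.006)&(h[...,0]>20)&(h[...,0]<35)&(h[...,1]>120)]
print('lamp',len(q),cv2.minAreaRect((q[:,:2]*1000).astype(np.float32)))
np.save('/tmp/x.npy',W)
W0=np.load('scene0.npy'); I0=np.load('scenei.npy'); h0=cv2.cvtColor(I0,cv2.COLOR_RGB2HSV).astype(int)
q=W0[(u>360)&(u<420)&(v>110)&(v<220)&(abs(W0[...,2]-.19)<.006)&(h0[...,0]>20)&(h0[...,0]<35)&(h0[...,1]>120)]
print('lamp before',len(q),cv2.minAreaRect((q[:,:2]*1000).astype(np.float32)))
cv2.imwrite('pics/s5.png',cv2.resize(I[80:280,240:460,::-1],(660,600),interpolation=2))
E
```

```text
face X= [ 0.01395077  0.00443049 -0.00747069] n 152 std 0.0009118403767749599
Y [-0.07781146  0.07282534] Z [-0.09394516 -0.01123869] tcp [0.55523259 0.20623783 0.17763548] [-1.21828456e-01  9.92551169e-01 -5.86509210e-05  3.50847298e-06]
[ 0.92188863 -0.08356524 -1.66731142] 0.001994826922554334 0.03972747183621233
lamp 454 ((620.9953002929688, 218.63522338867188), (37.72475814819336, 173.35035705566406), 14.926061630249023)
lamp before 450 ((620.5870361328125, 219.03465270996094), (38.81478500366211, 174.1923828125), 15.099930763244629)
```

View pics/s5.png

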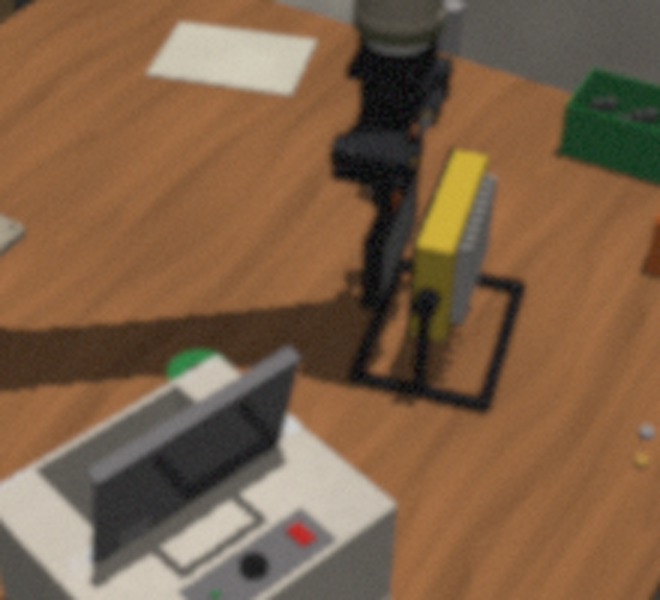

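The cassette hangs at (390,240) in front of the glass, with the lamp unmoved and the flap still open past upright. The gap is about 33 mm, and it is centred to about 1 mm and square. I'm handing the job in.

```bash
python3 -c "
from bench import *
print(close_job())"
```

```text
the job is handed in; nothing more can be done
None
```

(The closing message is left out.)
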